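# Unload the wax pump and draw its plunger to the groove

## Task

Take the weight off the head of the wax pump's plunger and stand it in its own storage pocket on the wooden board (the two-dot pocket that fits its diameter), without dropping it. Then draw the plunger straight up out of the pump block until its dark groove is level with the top of the block, with the lower end still in the bore, and finish while holding it there at rest. The pump must stay standing on the bench and must not be dragged along or lifted; leave the other two weights and the casting flask alone.

Things in the scene. Friction and masses are not known exactly. Their poses are not given: they have to be found in the camera images.
- weight_medium_mid (a point): The weight to put away, plain brass, 62 mm high: round body 44 mm in diameter and 28 mm high (bottom edge chamfered 3 to 4 mm), on it a plain upright gripping knob 18 mm in diameter and 34 mm high; two dark dots on the body's top. About 0.36 kg. It stands loose on the flat head of the plunger. The point is on its axis, half-way up (31 mm above its underside); z along its axis.
- pocket_medium (a point): The weight's own pocket: a round blind hole 48 mm in diameter and 12 mm deep, grey felt on its floor, in a fixed light wooden block 84 x 84 x 24 mm, one of three such blocks in a row on the board, in any order, 105 mm apart; label strip with two dots near one edge. The point is at the centre of the pocket's floor, 24 mm above the bench, z up; the row runs along its y axis.
- pocket_small (a point): Pocket of the small weight, same block with a hole 34 mm in diameter, one dot; occupied. Centre of its floor.
- pocket_large (a point): Pocket of the large weight, same block with a hole 58 mm in diameter, three dots; empty and too wide. Centre of its floor.
- plunger_head (a point): The plunger: loose steel rod 20 mm in diameter, its shank 126 mm long, with a flat round head 40 mm in diameter and 18 mm thick on top, about 0.42 kg. It starts fully home, standing on the floor of the bore, with the head's underside 38 mm above the block's top and nothing but gravity holding it down. The point is the centre of the head (9 mm under its top); z up along the rod.
- plunger_groove (a point): Dark ring 5 mm high round the shank, 92 mm below the centre of the head and 43 mm above the rod's lower end; at first hidden 45 mm below the mouth of the bore. The point is its centre on the rod's axis.
- pump_mouth (a point): Centre of the bore's mouth on top of the pump block, 100 mm above the bench. The pump is an aluminium block 62 x 62 x 88 mm on a dark steel base plate 120 x 120 x 12 mm, with a brass outlet low on its +y side, standing loose on the bench, about 3 kg in all. The bore is vertical, 88 mm deep, 1.6 mm wider than the rod. z up along the bore.
- weight_small_mid (a point): Bystander: small brass weight, body 30 mm in diameter, 50 mm high in all, standing in its pocket. The point is half-way up.
- weight_large_mid (a point): Bystander: large brass weight, body 54 mm in diameter, 68 mm high in all, standing on the bench. The point is half-way up.
- flask: Bystander: perforated steel casting flask, 84 mm in diameter, 96 mm high on a flange 120 mm in diameter. Origin at the centre of its underside.
Mind the look-alikes: they are no part of the job. Leave any green or turquoise look-alike of the part that bears weight_medium_mid alone. Of the things shaped like the part that bears plunger_head, the bare steel one is meant.

How it is judged:
On the way:
1. the weight stands in its own pocket, let go, the plunger still fully home (horizontal distance between weight_medium_mid and pocket_medium below 0.005 m and z of weight_medium_mid in the frame of pocket_medium below 0.035 m and angle between weight_medium_mid's own z axis and vertical below 0.06 rad and contact force between the fingers and weight_medium below 0.1 N and z of plunger_groove in the frame of pump_mouth below -0.035 m), for 0.2 s.
At the end, for the whole second after the job is handed in: Weight upright on the floor of its own pocket (5 mm of centre, 4 mm of flat), let go. Plunger held by the fingers (over 2 N), at rest, in line with the bore (3 mm, 0.06 rad), groove from 7 mm below to 8 mm above the block top. Pump flat on the bench (4 mm, 0.03 rad) (horizontal distance between weight_medium_mid and pocket_medium below 0.005 m and z of weight_medium_mid in the frame of pocket_medium below 0.035 m and angle between weight_medium_mid's own z axis and vertical below 0.06 rad and contact force between the fingers and weight_medium below 0.1 N and angle between pump_mouth's own z axis and vertical below 0.03 rad and height (world z) of pump_mouth below 0.104 m and z of plunger_groove in the frame of pump_mouth between -0.007 and 0.008 m and horizontal distance between plunger_groove and pump_mouth below 0.003 m and angle between the z axis of plunger_groove and the z axis of pump_mouth, either way round below 0.06 rad and contact force between the fingers and plunger above 2 N and linear speed of each of plunger, weight_medium below 0.01 m/s); the arm keeps its last pose, push and grip.
It fails at once if the pump is dragged more than 15 mm or lifted (distance of pump_mouth from where it was at the start of the episode above 0.015 m or height (world z) of pump_mouth above 0.108 m).
It fails at once if the weight is dropped (contact force between the fingers and weight_medium below 0.1 N and linear speed of weight_medium above 0.5 m/s).
It fails at once if another weight or the flask is moved more than 20 mm (distance of any of weight_small_mid, weight_large_mid, flask from where it was at the start of the episode above 0.02 m).
It also fails if it takes over 64 s, if anything falls off the work surface, if the arm or the gripper's body presses on something with over 40 N, if the wrist force passes 120 N, or if a joint passes its speed limit or range.

## Robot

A 7-joint arm with a two-finger parallel gripper is mounted at the origin on the work surface. World frame = base frame: x ahead of the robot, y to its left, z up, the work surface at z = 0. Lengths are in m, angles in rad, forces in N, time in s.
With the tool pointing down it reaches from about 0.4 to 0.85 m from the base axis. Payload 4.5 kg.
Tool frame: the origin (TCP) lies between the finger pads; the fingertips stand 19 mm ahead of it and the grasp point (between the pads) is the TCP (r.tips_ahead is the distance from the TCP to the fingertips, in m); z points along the fingers, y is the line along which they close (so a half turn about z gives the same grasp; the last joint's range is limited). The gripper opens to 88 mm and grips with 3 to 60 N. Pads are 18 mm wide; open, the fingers measure 123 mm over their backs; the gripper's body (75 mm by 187 mm) begins 45 mm behind the grasp point.
Start: joints at [-1.18, 0.689, -0.195, 1.565, 0.157, 0.902, -0.215], TCP at [0.218, 0.586, 0.231] pointing down, gripper open.
Joint ranges: [-3.01, 3.01], [-0.46, 2.08], [-1.47, 1.51], [0.13, 2.56], [-1, 4.14], [0.04, 2.09], [-2.66, 2.66]. Speed limits (rad/s): [2.57, 2.57, 3.14, 3.14, 3.14, 3.14, 3.14].

## Interface

Orientations are given as a unit quaternion [x, y, z, w].
In Python, from plant import r, cams, models gives the robot as it stands. The module is installed in compiled form; this text tells all that it offers.
- The arm moves only by the tool jog_arm, never from a script. Its arguments are lists of equal length, an entry for each row: "turn": the turn, a rotation vector about the tool's x, y, z in rad, a list of three; "translation": the shift along the tool's x, y, z in m, a list of three; "grip": the closure, from 0 (fully open) to 1 (shut). In form: {"turn": [[ax, ay, az], ...], "translation": [[tx, ty, tz], ...], "grip": [grip, ...]}. A call has 1 to 20 rows; each row is the pose to reach, as a shift and turn from the pose commanded when the call began, along the tool's axes at that moment; what a row does not reach only later rows make up. A row lasts 1/8 s, in which the tool goes at most 62.5 mm and 10.7 degrees, less where a joint would pass 70% of its speed; a pose out of reach is approached as far as the arm can. A call with a gripper value outside its range is refused whole. The fingers move at their own pace and stop on an object; "force" is the grip in N (left out, the last holds). Time passes only in rows, so rows that repeat a pose let the fingers close. It gives the time, the measured TCP pose, the force, the opening and the grip force at its end, in the units of the state.
- r.get_state(): the state, without advancing time (a new reading comes with each control period).
- cams.snapshot(name): name is "side" or "top" or "wrist"; returns the picture (400x640x3 uint8, red, green, blue); there is no depth.
- cams.camera_params(name): a dict with "fx", "fy", "cx", "cy" (pixels), "eye" and "orientation" of the camera in the world. Camera axes: x right, y up, looking along -z (the intrinsics and any distortion apply to the point x, -y, -z); pixel columns grow to the right and rows downward; lengths in m; the calibration is good to about 2 mm. A picture is of the moment at which its call begins: read the wrist's pose just before it. camera_params takes no time and is no camera call; for the wrist camera it gives the pose at the moment of the call.
- r.finish_job(): hands the job in; it is judged then, once.
Trained networks look in the newest picture that a camera, given by its name, has taken for a name from the list of things; names that differ only in an ending like _2 or _b are one class to them, and where a whole thing is asked for, a point or a joint stands for the part that bears it (a point fixed in the world has none). Each returns a list of dicts, best first, with "p" (0 to 1); they miss things now and then, are a little off and sometimes report something else, mostly with a low value. They report only what shows in the picture. A call takes as long as a camera call. They do not tell look-alikes from the thing itself.
- models.find_in(camera, name): "position" ([x, y, z] in m, in world coordinates, good to about 4 mm: the middle of the surface that is visible of it).
- models.masks_of(camera, name): "pixels" (400x640 bool, what is visible of it).
- models.place_of(camera, name): "position" ([x, y, z] in m, in world coordinates, good to about 4 mm: a listed point, or the origin of a listed thing).
The state is a dict: "clock": time; "q": joint angles; "qd": joint speeds; "joint_torque": joint torques, N m; "tool_pos": TCP position; "eef_rot": TCP orientation; "contact_force": force on the tool from outside, world axes, zero at the start; "moment": the same for the moment, N m; "opening": opening from 0.0 (shut) to 1.0 (fully open); "finger_force": force on a finger pad.
Only numpy, scipy, OpenCV 4.12 (cv2) and the standard library are available. Lean on these libraries where they do the work, as an engineer would, in place of code of your own. Each camera call takes 0.05 s, during which the arm holds its last target. There are 200 camera calls.

## Working session

There is one attempt and no reset: what is moved stays moved. The work goes in short steps, Python scripts to look and compute and a tool call to move; the robot and the scene stay as the last step left them, time stands still between calls to the robot, and variables do not carry over. Pictures are saved under pics/ and viewed, at most 10 in all, crops included, and the job is handed in when it is done.

Besides the shell and the picture viewer there is one more tool, called after "Call:" by a JSON object that holds its "name" and its "arguments". jog_arm: Moves the arm, as the interface text tells. Its arguments: {"type":"object","properties":{"turn":{"type":"array"},"translation":{"type":"array"},"grip":{"type":"array"},"force":{"type":"number"}},"required":["turn","translation","grip"]}

```bash
mkdir -p pics
cat > h.py <<'E'
import numpy as np,cv2
from plant import r,cams,models
from scipy.spatial.transform import Rotation as R
def snap(n,f=None):
    im=cams.snapshot(n)
    if f: cv2.imwrite('pics/'+f,im[:,:,::-1])
    return im
E
python3 - <<'E'
from h import *
s=r.get_state();print(s['clock'],s['tool_pos'],s['eef_rot'],s['opening'])
a=snap('side');b=snap('top')
cv2.imwrite('pics/a.png',np.vstack([a,b])[:,:,::-1][:, :] if 0 else cv2.resize(np.vstack([a,b])[:,:,::-1],(480,600)))
cv2.imwrite('pics/b.png',b[:,:,::-1]);cv2.imwrite('pics/s.png',a[:,:,::-1])
for c in('side','top'):
  print(c,cams.camera_params(c))
  for n in('weight_medium_mid','pocket_medium','pocket_small','pocket_large','plunger_head','pump_mouth','weight_small_mid','weight_large_mid','flask'):
    print(n,[(np.round(d['position'],3).tolist(),round(d['p'],2)) for d in models.place_of(c,n)])
E
```

```text
0.0 [0.21812505 0.585007   0.23030709] [ 1.77435751e-01  9.84131950e-01 -9.21206023e-04 -1.04012876e-04] 0.9951237467994412
side {'fx': 445.41261993339515, 'fy': 445.41261993339515, 'cx': 312.6252924558491, 'cy': 201.80057656940514, 'eye': array([0.46072571, 0.57511448, 0.90738746]), 'orientation': array([-0.04650858,  0.33614128,  0.93498799, -0.1031671 ])}
weight_medium_mid [([0.613, -0.226, 0.033], 0.6), ([0.514, -0.078, 0.031], 0.58), ([0.48, -0.203, 0.187], 0.57)]
pocket_medium [([0.534, 0.073, 0.021], 0.61)]
pocket_small [([0.545, 0.178, 0.028], 0.94)]
pocket_large [([0.558, 0.284, 0.023], 0.83)]
plunger_head [([0.464, -0.353, 0.136], 0.58), ([0.479, -0.205, 0.15], 0.54)]
pump_mouth [([0.479, -0.203, 0.098], 0.7)]
weight_small_mid [([0.545, 0.177, 0.052], 0.77)]
weight_large_mid [([0.72, -0.069, 0.038], 0.61)]
flask [([0.605, -0.419, 0.002], 0.57)]
top {'fx': 372.54229192148483, 'fy': 372.54229192148483, 'cx': 320.28803363931473, 'cy': 198.22230369436338, 'eye': array([ 0.42387662, -0.03868658,  0.97919182]), 'orientation': array([-0.07711195,  0.08034628,  0.70356037, -0.70185542])}
weight_medium_mid [([0.476, -0.207, 0.185], 0.67), ([0.513, -0.085, 0.029], 0.51)]
pocket_medium [([0.53, 0.072, 0.024], 0.98)]
pocket_small [([0.546, 0.176, 0.024], 0.85)]
pocket_large [([0.56, 0.281, 0.023], 0.92)]
plunger_head [([0.466, -0.355, 0.136], 0.57)]
pump_mouth [([0.478, -0.205, 0.101], 0.68), ([0.482, -0.206, 0.188], 0.26)]
weight_small_mid [([0.544, 0.179, 0.048], 0.48)]
weight_large_mid [([0.722, -0.067, 0.032], 0.91)]
flask [([0.602, -0.416, -0.003], 0.78), ([0.479, -0.205, 0.102], 0.31)]
```

View pics/s.png

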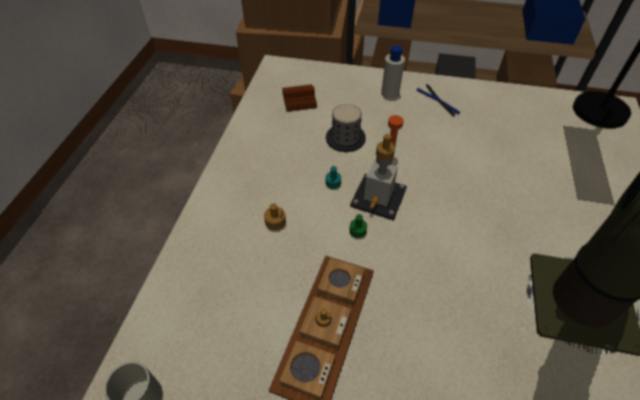

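View pics/b.png

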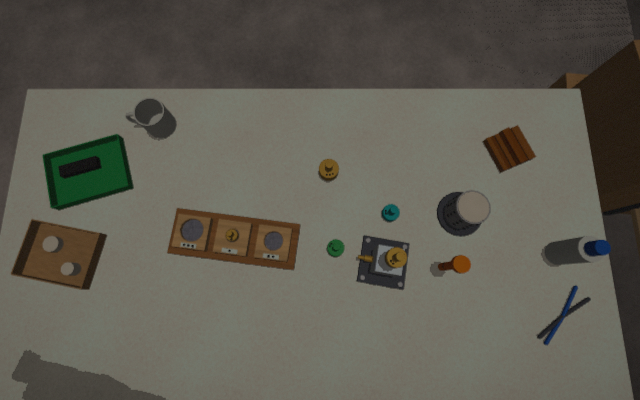

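Run:
```python
import cv2,numpy as np
a=cv2.imread('pics/s.png');b=cv2.imread('pics/b.png')
# project approx points
from h import *
def pj(c,p):
    k=cams.camera_params(c);v=R.from_quat(k['orientation']).inv().apply(np.array(p)-k['eye']);return int(k['cx']+k['fx']*v[0]/-v[2]),int(k['cy']-k['fy']*v[1]/-v[2])
o=[]
for c,im in(('side',a),('top',b)):
  for p in((.479,-.204,.186),(.532,.073,.024)):
    u,v=pj(c,p);print(c,p,u,v);o.append(cv2.resize(im[max(v-45,0):max(v-45,0)+90,max(u-60,0):max(u-60,0)+120],(400,300),interpolation=2))
cv2.imwrite('pics/c.png',np.vstack([np.hstack(o[:2]),np.hstack(o[2:])]))
```

```text
side (0.479, -0.204, 0.186) 385 146
side (0.532, 0.073, 0.024) 338 279
top (0.479, -0.204, 0.186) 396 255
top (0.532, 0.073, 0.024) 274 239
```

View pics/c.png

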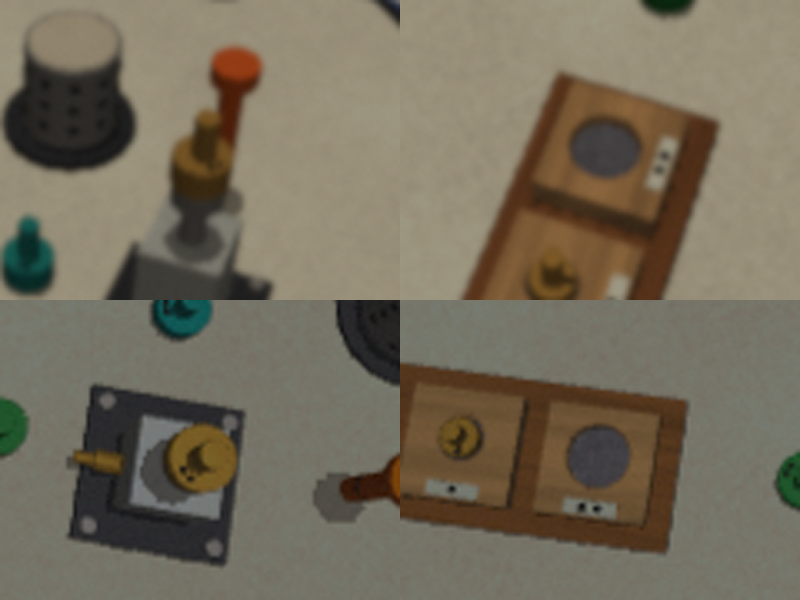

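Side picture: brass weight on the bare steel plunger at (385,148). Its look-alikes are green (358,226), turquoise (333,178), the large brass weight (275,215) and the small one (323,318). The orange plunger at (395,125) is also a look-alike. The two-dot pocket is at (338,279) in side and (274,239) in top. The crop confirms the choice: brass on steel, with two dots on the label.

```bash
cat >> h.py <<'E'
def to(*pts):
    s=r.get_state();q=R.from_quat(s['eef_rot'])
    # levelling turn
    for p in pts: print(p,'->',np.round(q.inv().apply(np.array(p)-s['tool_pos']),4))
def st():
    s=r.get_state();print('t',round(s['clock'],2),np.round(s['tool_pos'],4),np.round(R.from_quat(s['eef_rot']).as_matrix(),3).tolist(),'F',np.round(s['contact_force'],1),'op',round(s['opening'],3),'ff',s['finger_force'])
E
python3 - <<'E'
from h import *
st();to((.44,.27,.32),(.50,.0,.32),(.478,-.205,.32))
E
```

```text
t 1.0 [0.2183 0.5857 0.2312] [[-0.937, 0.349, 0.0], [0.349, 0.937, 0.0], [-0.0, 0.0, -1.0]] F [-0.1 -0.3 -0.8] op 0.998 ff 0.0
(0.44, 0.27, 0.32) -> [-0.318  -0.2184 -0.0889]
(0.5, 0.0, 0.32) -> [-0.4685 -0.4504 -0.0889]
(0.478, -0.205, 0.32) -> [-0.5195 -0.6502 -0.0889]
```

Call:
{"name": "jog_arm", "arguments": {"turn": [[0,0,0],[0,0,0],[0,0,0],[0,0,0],[0,0,0],[0,0,0],[0,0,0],[0,0,0],[0,0,0],[0,0,0],[0,0,0],[0,0,0],[0,0,0],[0,0,0],[0,0,0],[0,0,0],[0,0,0],[0,0,0],[0,0,0],[0,0,0]], "translation": [[-0.04,-0.03,-0.03],[-0.08,-0.06,-0.06],[-0.12,-0.09,-0.089],[-0.16,-0.12,-0.089],[-0.2,-0.15,-0.089],[-0.25,-0.18,-0.089],[-0.29,-0.2,-0.089],[-0.32,-0.22,-0.089],[-0.35,-0.26,-0.089],[-0.38,-0.31,-0.089],[-0.41,-0.36,-0.089],[-0.44,-0.41,-0.089],[-0.468,-0.45,-0.089],[-0.48,-0.5,-0.089],[-0.495,-0.55,-0.089],[-0.505,-0.6,-0.089],[-0.515,-0.635,-0.089],[-0.52,-0.65,-0.089],[-0.52,-0.65,-0.089],[-0.52,-0.65,-0.089]], "grip": [0,0,0,0,0,0,0,0,0,0,0,0,0,0,0,0,0,0,0,0]}}

```text
clock: 3.5
tool_pos: [0.4791, -0.2028, 0.3201]
eef_rot: [0.176, 0.984, 0.001, -0.0]
contact_force: [0.0, 0.5, 0.3]
opening: 0.999
finger_force: 0.0
```

Run:
```python
from h import *
st();print(r.get_state()['q'])
snap('wrist','w1.png');print(cams.camera_params('wrist'))
for n in('weight_medium_mid','plunger_head','pump_mouth'):
    print(n,[(np.round(d['position'],4).tolist(),round(d['p'],2)) for d in models.place_of('wrist',n)])
```

```text
t 3.5 [ 0.4791 -0.2028  0.3201] [[-0.938, 0.346, 0.0], [0.346, 0.938, 0.001], [0.0, 0.001, -1.0]] F [0.  0.5 0.3] op 0.999 ff 0.0
[ 0.41346915  0.44194482 -0.15407456  1.75604068  0.07910909  0.94981705
  1.44498361]
{'fx': 309.73126696216036, 'fy': 309.73126696216036, 'cx': 315.6082097011298, 'cy': 201.64576958927285, 'eye': array([ 0.40884229, -0.17747075,  0.4738078 ]), 'orientation': array([-0.11948588, -0.08415933,  0.56554958,  0.81166126])}
weight_medium_mid [([0.4781, -0.2051, 0.1867], 0.85), ([0.6036, -0.2291, 0.0314], 0.76), ([0.5114, -0.0793, 0.0291], 0.76)]
plunger_head [([0.4629, -0.3561, 0.1334], 0.78)]
pump_mouth [([0.4769, -0.2062, 0.0995], 0.66)]
```

View pics/w1.png

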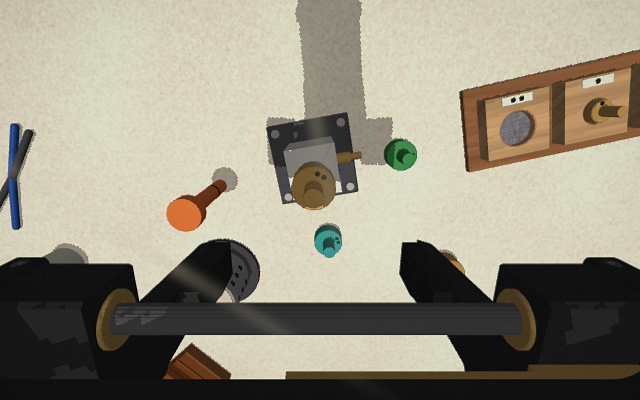

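Wrist picture: the brass weight is at (314,186), on the steel plunger. Green (400,155), turquoise (328,238) and orange (187,212) stand apart from it. Descending onto the knob.

Run:
```python
from h import *
to((.478,-.205,.240),(.478,-.205,.207))
```

```text
(0.478, -0.205, 0.24) -> [ 0.0004 -0.0016  0.0802]
(0.478, -0.205, 0.207) -> [ 0.0004 -0.0016  0.1132]
```

Call:
{"name": "jog_arm", "arguments": {"turn": [[0,0,0],[0,0,0],[0,0,0],[0,0,0],[0,0,0],[0,0,0]], "translation": [[0,0,0.03],[0,0,0.06],[0,0,0.08],[0,0,0.1],[0,0,0.113],[0,0,0.113]], "grip": [0,0,0,0,0,0]}}

```text
clock: 4.45
tool_pos: [0.4782, -0.2045, 0.2065]
eef_rot: [0.177, 0.984, 0.0, -0.001]
contact_force: [0.5, 0.4, 0.1]
opening: 0.996
finger_force: 0.0
```

Call:
{"name": "jog_arm", "arguments": {"turn": [[0,0,0],[0,0,0],[0,0,0],[0,0,0],[0,0,0],[0,0,0],[0,0,0],[0,0,0],[0,0,0],[0,0,0]], "translation": [[0,0,0],[0,0,0],[0,0,0],[0,0,0],[0,0,0],[0,0,0],[0,0,0],[0,0,0],[0,0,0],[0,0,0]], "grip": [0.3,0.5,0.65,0.75,0.85,1,1,1,1,1], "force": 25}}

```text
clock: 5.7
tool_pos: [0.4785, -0.205, 0.2071]
eef_rot: [0.177, 0.984, 0.0, -0.0]
contact_force: [0.5, 0.4, -0.7]
opening: 0.177
finger_force: 25.0
```

Call:
{"name": "jog_arm", "arguments": {"turn": [[0,0,0],[0,0,0],[0,0,0],[0,0,0],[0,0,0],[0,0,0]], "translation": [[0,0,-0.01],[0,0,-0.025],[0,0,-0.05],[0,0,-0.08],[0,0,-0.1],[0,0,-0.1]], "grip": [1,1,1,1,1,1]}}

```text
clock: 6.45
tool_pos: [0.4792, -0.2053, 0.3085]
eef_rot: [0.178, 0.984, -0.0, 0.002]
contact_force: [-0.1, 0.7, -3.1]
opening: 0.18
finger_force: 25.0
```

Run:
```python
from h import *
st()
for c in('wrist','top','side'):
  im=snap(c,c+'2.png')
  for n in('weight_medium_mid','plunger_head','pump_mouth','pocket_medium','pocket_small','pocket_large'):
    print(c,n,[(np.round(d['position'],4).tolist(),round(d['p'],2)) for d in models.place_of(c,n)])
to((.532,.0725,.30),(.532,.0725,.14))
```

```text
t 6.45 [ 0.4792 -0.2053  0.3085] [[-0.937, 0.349, 0.003], [0.349, 0.937, -0.001], [-0.003, 0.0, -1.0]] F [-0.1  0.7 -3.1] op 0.18 ff 24.999316334724426
wrist weight_medium_mid [([0.5109, -0.0787, 0.0311], 0.73), ([0.4751, -0.2072, 0.292], 0.65)]
wrist plunger_head [([0.4783, -0.2025, 0.1489], 0.71), ([0.4619, -0.3578, 0.1347], 0.59)]
wrist pump_mouth [([0.4756, -0.2049, 0.0989], 0.65)]
wrist pocket_medium [([0.5292, 0.0783, 0.0314], 0.75)]
wrist pocket_small [([0.5451, 0.1808, 0.0238], 0.74)]
wrist pocket_large []
top weight_medium_mid [([0.6076, -0.2303, 0.0293], 0.66), ([0.5117, -0.0852, 0.0287], 0.64), ([0.4787, -0.2064, 0.289], 0.49)]
top plunger_head [([0.4778, -0.2075, 0.1491], 0.68)]
top pump_mouth [([0.4763, -0.2064, 0.101], 0.68)]
top pocket_medium [([0.5331, 0.0723, 0.0251], 0.56)]
top pocket_small [([0.5451, 0.178, 0.0249], 0.93)]
top pocket_large [([0.5588, 0.2837, 0.0239], 0.59), ([0.7232, -0.0624, 0.0346], 0.45)]
side weight_medium_mid [([0.5132, -0.081, 0.0308], 0.81), ([0.4815, -0.2036, 0.2891], 0.62), ([0.6087, -0.2269, 0.0323], 0.59)]
side plunger_head [([0.4761, -0.205, 0.1491], 0.83), ([0.4648, -0.3541, 0.1337], 0.74)]
side pump_mouth [([0.4794, -0.2034, 0.0988], 0.9)]
side pocket_medium [([0.558, 0.2838, 0.0244], 0.48)]
side pocket_small [([0.5439, 0.1775, 0.0234], 0.92)]
side pocket_large [([0.5581, 0.2857, 0.023], 0.64)]
(0.532, 0.0725, 0.3) -> [0.0468 0.2787 0.0071]
(0.532, 0.0725, 0.14) -> [0.0468 0.2787 0.1671]
```

View pics/wrist2.png

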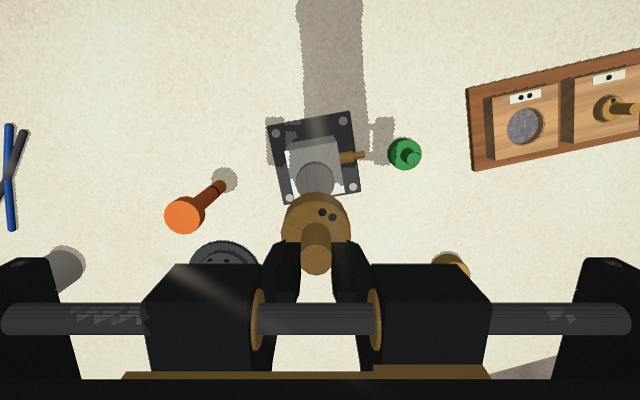

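The weight hangs upright in the fingers at (315,235) and the plunger is still home at (315,180). Moving over the two-dot pocket.

Call:
{"name": "jog_arm", "arguments": {"turn": [[0,0,0],[0,0,0],[0,0,0],[0,0,0],[0,0,0],[0,0,0],[0,0,0],[0,0,0],[0,0,0],[0,0,0],[0,0,0]], "translation": [[0.005,0.03,0],[0.01,0.06,0],[0.015,0.1,0],[0.02,0.14,0],[0.03,0.18,0.01],[0.035,0.22,0.03],[0.04,0.25,0.05],[0.045,0.27,0.07],[0.047,0.279,0.09],[0.047,0.279,0.09],[0.047,0.279,0.09]], "grip": [1,1,1,1,1,1,1,1,1,1,1]}}

```text
clock: 8.88
tool_pos: [0.5324, 0.0721, 0.2177]
eef_rot: [0.178, 0.984, -0.0, 0.001]
contact_force: [-0.2, -0.2, -3.4]
opening: 0.175
finger_force: 25.0
```

Run:
```python
from h import *
st()
def un(c,px,z):
    k=cams.camera_params(c);d=R.from_quat(k['orientation']).apply([(px[0]-k['cx'])/k['fx'],-(px[1]-k['cy'])/k['fy'],-1]);return k['eye']+d*(z-k['eye'][2])/d[2]
for c in('wrist','top','side'):
  im=snap(c,c+'3.png')
  for n in('weight_medium_mid','pocket_medium','pocket_small','pocket_large'):
    print(c,n,[(np.round(d['position'],4).tolist(),round(d['p'],2)) for d in models.place_of(c,n)[:2]])
# hole seen in the first pictures: bluish-grey felt blob
for c,f,(u,v) in(('side','s.png',(338,279)),('top','b.png',(274,239))):
  im=cv2.imread('pics/'+f).astype(int);m=((im[:,:,0]>=im[:,:,2]-3)).astype(np.uint8);
  b=np.zeros_like(m);b[v-16:v+16,u-16:u+16]=1;m*=b
  n,l,s,ce=cv2.connectedComponentsWithStats(m);i=1+np.argmax(s[1:,4]);print(c,ce[i],s[i],un(c,ce[i],.024),un(c,ce[i],.036))
a=cv2.imread('pics/wrist3.png');cv2.imwrite('pics/w3c.png',cv2.resize(a[20:270,160:480],(768,600)))
```

```text
t 8.88 [0.5324 0.0721 0.2177] [[-0.937, 0.35, 0.001], [0.35, 0.937, -0.0], [-0.001, 0.0, -1.0]] F [-0.2 -0.2 -3.4] op 0.175 ff 24.998673498630524
wrist weight_medium_mid [([0.5087, -0.0834, 0.0317], 0.92), ([0.6039, -0.2272, 0.0323], 0.9)]
wrist pocket_medium [([0.5244, 0.0792, 0.0314], 0.94), ([0.5317, 0.0713, 0.1996], 0.46)]
wrist pocket_small [([0.5446, 0.1816, 0.0256], 0.7)]
wrist pocket_large [([0.5621, 0.2819, 0.0203], 0.58)]
top weight_medium_mid [([0.5117, -0.0848, 0.0295], 0.81), ([0.6051, -0.2345, 0.0316], 0.58)]
top pocket_medium [([0.5301, 0.0701, 0.0224], 0.64)]
top pocket_small []
top pocket_large []
side weight_medium_mid [([0.5098, -0.0815, 0.034], 0.78), ([0.5328, 0.0759, 0.1997], 0.51)]
side pocket_medium [([0.531, 0.0761, 0.0217], 0.78)]
side pocket_small [([0.5421, 0.1793, 0.0258], 0.57)]
side pocket_large [([0.561, 0.2862, 0.0247], 0.92)]
side [339.14814815 278.64814815] [331 273  17  13 162] [0.53134455 0.07120462 0.024     ] [0.53038526 0.07804977 0.036     ]
top [273.17040359 240.55605381] [265 233  17  17 223] [0.5296557  0.07762415 0.024     ] [0.5283268  0.07616295 0.036     ]
```

View pics/w3c.png

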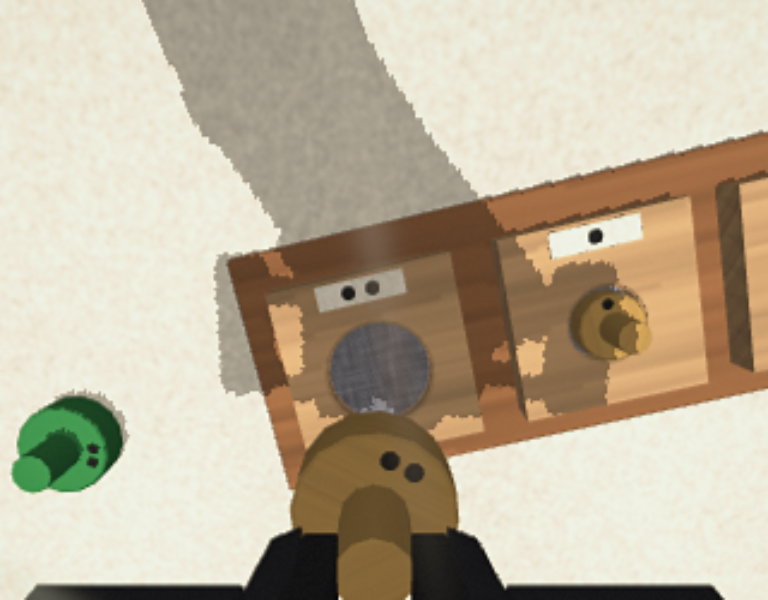

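The wrist crop shows the two-dot pocket at (380,370), partly behind the held weight at (375,480). The small pocket with one dot is to the right. Next I fit the pocket and the weight in this image by projecting their outlines.

```bash
cat > fit.py <<'E'
from h import *
from scipy.optimize import minimize
def circ(x,y,z,rad):
    t=np.linspace(0,2*np.pi,60);return np.c_[x+rad*np.cos(t),y+rad*np.sin(t),z+0*t]
def proj(k,P):
    v=R.from_quat(k['orientation']).inv().apply(P-k['eye']);return np.c_[k['cx']-k['fx']*v[:,0]/v[:,2],k['cy']+k['fy']*v[:,1]/v[:,2]]
S=4
def fill(pts,hull=True):
    m=np.zeros((400*S,640*S),np.uint8);q=np.round(pts*S+S/2).astype(np.int32)
    cv2.fillConvexPoly(m,cv2.convexHull(q),1);return cv2.resize(m.astype(np.float32),(640,400),interpolation=cv2.INTER_AREA)
def pocket(k,x,y): return fill(proj(k,circ(x,y,.036,.024)))*fill(proj(k,circ(x,y,.024,.024)))
def weight(k,x,y,z): # z = underside
    b=fill(proj(k,np.vstack([circ(x,y,z,.0185),circ(x,y,z+.0035,.022),circ(x,y,z+.028,.022)])))
    return np.maximum(b,fill(proj(k,np.vstack([circ(x,y,z+.028,.009),circ(x,y,z+.062,.009)]))))
def fit(f,m,roi,x0):
    g=lambda p:np.abs(f(*p)-m)[roi].sum()
    o=minimize(g,x0,method='Nelder-Mead',options=dict(initial_simplex=[x0]+[np.array(x0)+.004*e for e in np.eye(len(x0))],xatol=1e-5));return o.x,o.fun,m[roi].sum()
E
python3 - <<'E'
from fit import *
k=cams.camera_params('wrist');im=cv2.imread('pics/wrist3.png').astype(int)
hsv=cv2.cvtColor(im.astype(np.uint8),cv2.COLOR_BGR2HSV)
felt=((im[:,:,0]>=im[:,:,2]-4)&(im.sum(2)>120)).astype(float)
roi=np.zeros((400,640),bool);roi[150:189,287:350]=1
roi&=~((im.min(2)>140)) 
print('pocket',fit(lambda x,y:pocket(k,x,y),felt,roi,[.531,.074]))
br=((im[:,:,2]-im[:,:,0]>25)).astype(float)
# weight: rows above fingers; sides, body only, plus exclude wood background via darkness
snap('wrist');ms=models.masks_of('wrist','weight_medium_mid')
print([(d['p'],d['pixels'].sum(),np.argwhere(d['pixels']).mean(0)) for d in ms])
tp=r.get_state()['tool_pos']
for d in ms:
  c=np.argwhere(d['pixels']).mean(0)
  if abs(c[1]-316)<15 and c[0]>180:
    roi=np.zeros((400,640),bool);roi[170:238,270:362]=1
    print('weight',fit(lambda x,y:weight(k,x,y,tp[2]-.051),d['pixels'].astype(float),roi,[.532,.072]),tp)
v=np.zeros((400,640,3),np.uint8);v[:]=im
p=pocket(k,.532,.073);v[:,:,1][(p>.1)&(p<.9)]=255
cv2.imwrite('pics/f3.png',np.hstack([cv2.resize(v[130:270,240:400],(400,350)),cv2.resize((felt*255).astype(np.uint8)[130:270,240:400],(400,350))[:,:,None].repeat(3,2)]))
E
```

```text
pocket (array([0.53094158, 0.07508836]), np.float64(579.57421875), np.float64(615.0))
[(0.79, np.int64(3967), array([227.96798588, 315.68036299])), (0.59, np.int64(537), array([294.08379888, 124.21973929])), (0.55, np.int64(1428), array([206.20588235, 186.87044818]))]
weight (array([0.53168322, 0.0726336 ]), np.float64(48.125), np.float64(2751.0)) [0.53191254 0.0728726  0.21708428]
```

View pics/f3.png

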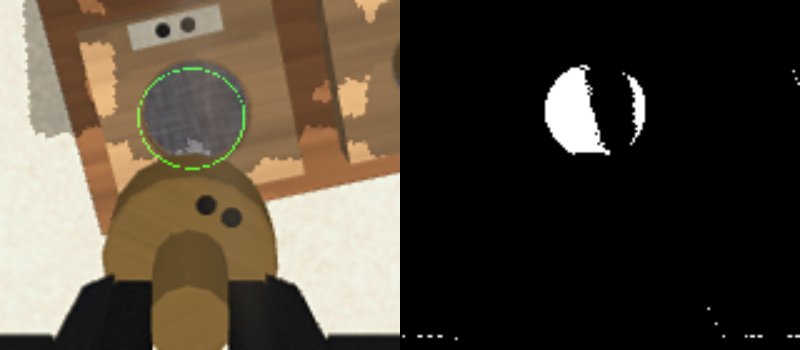

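Run:
```python
from fit import *
k=cams.camera_params('wrist');im=cv2.imread('pics/wrist3.png').astype(int)
print(im[170,318],im[165,300],im[170,345],im[150,305],im[160,318])
sat=cv2.cvtColor(im.astype(np.uint8),cv2.COLOR_BGR2HSV)[:,:,1]
print(sat[170,280:352])
for th in(40,55,70):
  felt=(sat<th).astype(float)
  roi=np.zeros((400,640),bool);roi[149:189,287:350]=1
  print(th,fit(lambda x,y:pocket(k,x,y),felt,roi,[.531,.074]))
```

```text
[92 93 97] [85 83 85] [ 79 113 145] [ 72 103 130] [84 87 93]
[111 111 111 112 112 111 116 114 116 115 116 116 114 116 118 117 118 103
  17   9   9   6   8   8  11   9  12  14   8   8   8  11   9   6  12  17
  14  13  13  19  24  24  23  25  31  29  30  23  24  21  19  17  14  15
  12  12   9  12  68 114 115 115 116 114 115 116 115 116 117 114 115 113]
40 (array([0.52996645, 0.07598011]), np.float64(54.578125), np.float64(1165.0))
55 (array([0.52984696, 0.07597069]), np.float64(51.38671875), np.float64(1174.0))
70 (array([0.52972103, 0.07600193]), np.float64(45.53515625), np.float64(1188.0))
```

Run:
```python
from h import *
st();to((.5301,.076,.105),(.5301,.076,.076))
```

```text
t 9.72 [0.5319 0.0729 0.2171] [[-0.937, 0.349, -0.0], [0.349, 0.937, 0.0], [0.0, 0.0, -1.0]] F [-0.2 -0.2 -3. ] op 0.18 ff 24.99879151582718
(0.5301, 0.076, 0.105) -> [0.0028 0.0023 0.1121]
(0.5301, 0.076, 0.076) -> [0.0028 0.0023 0.1411]
```

Call:
{"name": "jog_arm", "arguments": {"turn": [[0,0,0],[0,0,0],[0,0,0],[0,0,0],[0,0,0],[0,0,0],[0,0,0],[0,0,0]], "translation": [[0.0028,0.0023,0.02],[0.0028,0.0023,0.05],[0.0028,0.0023,0.08],[0.0028,0.0023,0.1],[0.0028,0.0023,0.112],[0.0028,0.0023,0.12],[0.0028,0.0023,0.12],[0.0028,0.0023,0.12]], "grip": [1,1,1,1,1,1,1,1]}}

```text
clock: 10.72
tool_pos: [0.5306, 0.0761, 0.0977]
eef_rot: [0.177, 0.984, 0.0, 0.001]
contact_force: [0.4, -0.1, -2.9]
opening: 0.178
finger_force: 25.0
```

Call:
{"name": "jog_arm", "arguments": {"turn": [[0,0,0],[0,0,0],[0,0,0],[0,0,0],[0,0,0]], "translation": [[0,0,0.005],[0,0,0.01],[0,0,0.015],[0,0,0.016],[0,0,0.016]], "grip": [1,1,1,1,1]}}

```text
clock: 11.35
tool_pos: [0.5301, 0.076, 0.081]
eef_rot: [0.177, 0.984, 0.0, -0.0]
contact_force: [0.5, 0.4, -3.5]
opening: 0.18
finger_force: 25.0
```

No contact with the rim, so the weight is inside the pocket. Going down to the felt.

Call:
{"name": "jog_arm", "arguments": {"turn": [[0,0,0],[0,0,0],[0,0,0],[0,0,0]], "translation": [[0,0,0.003],[0,0,0.005],[0,0,0.006],[0,0,0.006]], "grip": [1,1,1,1]}}

```text
clock: 11.85
tool_pos: [0.5301, 0.0759, 0.0752]
eef_rot: [0.177, 0.984, -0.0, -0.0]
contact_force: [0.9, -0.1, -2.5]
opening: 0.182
finger_force: 25.0
```

Call:
{"name": "jog_arm", "arguments": {"turn": [[0,0,0],[0,0,0],[0,0,0]], "translation": [[0,0,0.001],[0,0,0.0015],[0,0,0.0015]], "grip": [1,1,1]}}

```text
clock: 12.22
tool_pos: [0.5302, 0.076, 0.0749]
eef_rot: [0.177, 0.984, 0.0, 0.0]
contact_force: [-3.0, -0.7, 9.6]
opening: 0.174
finger_force: 25.0
```

On the floor (9.6 N upward). Releasing.

Call:
{"name": "jog_arm", "arguments": {"turn": [[0,0,0],[0,0,0],[0,0,0],[0,0,0],[0,0,0],[0,0,0],[0,0,0],[0,0,0],[0,0,0],[0,0,0]], "translation": [[0,0,-0.001],[0,0,-0.001],[0,0,-0.001],[0,0,-0.001],[0,0,-0.001],[0,0,-0.02],[0,0,-0.06],[0,0,-0.12],[0,0,-0.18],[0,0,-0.18]], "grip": [0.75,0.65,0.5,0.4,0.4,0.3,0.2,0,0,0]}}

```text
clock: 13.48
tool_pos: [0.533, 0.0766, 0.2581]
eef_rot: [0.178, 0.984, 0.002, 0.005]
contact_force: [-0.5, 1.0, -1.1]
opening: 1.0
finger_force: 0.0
```

Run:
```python
from fit import *
st()
for c in('wrist','side'):
  k=cams.camera_params(c);im=snap(c,c+'4.png')
  for d in models.masks_of(c,'weight_medium_mid'):
    g=proj(k,np.array([[.53,.076,.055]]))[0];ce=np.argwhere(d['pixels']).mean(0)[::-1]
    if np.hypot(*(g-ce))<20:
      roi=np.zeros((400,640),bool);u,v=ce.astype(int);roi[max(v-50,0):v+50,u-50:u+50]=1
      print(c,d['p'],fit(lambda x,y:weight(k,x,y,.024),d['pixels'].astype(float),roi,[.53,.076]))
to((.50,-.06,.26),(.4778,-.205,.26),(.4778,-.205,.147))
a=cv2.imread('pics/wrist4.png');cv2.imwrite('pics/w4c.png',a)
```

```text
t 13.47 [0.533  0.0766 0.2581] [[-0.937, 0.35, 0.01], [0.35, 0.937, 0.002], [-0.008, 0.006, -1.0]] F [-0.5  1.  -1.1] op 1.0 ff 0.0
wrist 0.83 (array([0.5289006 , 0.07596068]), np.float64(45.3125), np.float64(1143.0))
side 0.6 (array([0.53068992, 0.07357777]), np.float64(67.25), np.float64(345.0))
(0.5, -0.06, 0.26) -> [-0.0202 -0.1373 -0.0076]
(0.4778, -0.205, 0.26) -> [-0.05   -0.2809 -0.0075]
(0.4778, -0.205, 0.147) -> [-0.0503 -0.2807  0.1055]
```

View pics/w4c.png

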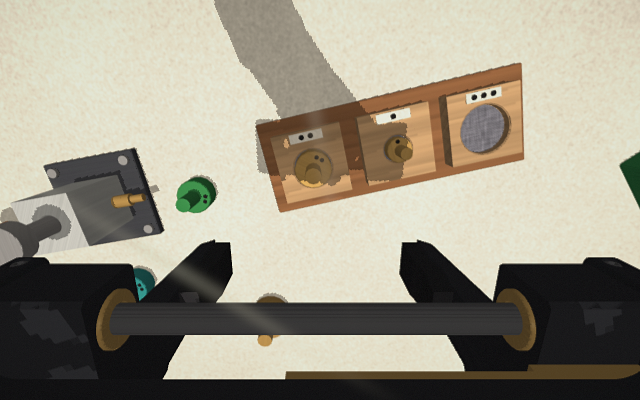

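The weight stands in the two-dot pocket at (314,167), let go. Moving over the plunger.

Call:
{"name": "jog_arm", "arguments": {"turn": [[0,0,0],[0,0,0],[0,0,0],[0,0,0],[0,0,0],[0,0,0],[0,0,0],[0,0,0],[0,0,0],[0,0,0]], "translation": [[-0.005,-0.03,-0.005],[-0.01,-0.08,-0.005],[-0.02,-0.13,-0.005],[-0.03,-0.18,-0.005],[-0.04,-0.22,-0.005],[-0.045,-0.26,-0.005],[-0.049,-0.2815,-0.005],[-0.049,-0.2815,-0.005],[-0.049,-0.2815,-0.005],[-0.049,-0.2815,-0.005]], "grip": [0,0,0,0,0,0,0,0,0,0]}}

```text
clock: 14.92
tool_pos: [0.478, -0.2032, 0.2583]
eef_rot: [0.176, 0.984, 0.001, -0.0]
contact_force: [0.1, -0.2, -0.9]
opening: 1.001
finger_force: 0.0
```

```bash
cat >> fit.py <<'E'
def head(k,x,y,z0): # z0 head underside
    return fill(proj(k,np.vstack([circ(x,y,z0,.02),circ(x,y,z0+.018,.02)])))
E
python3 - <<'E'
from fit import *
st()
for c in('wrist','top','side'):
  k=cams.camera_params(c);snap(c,c+'5.png')
  print(c,[(np.round(d['position'],4),d['p']) for d in models.place_of(c,'plunger_head')])
  g=proj(k,np.array([[.4778,-.205,.147]]))[0];ot=proj(k,np.array([[.464,-.355,.13]]))[0]
  for d in models.masks_of(c,'plunger_head'):
    ce=np.argwhere(d['pixels']).mean(0)[::-1]
    if np.hypot(*(g-ce))<30:
      # head + visible shank
      f=lambda x,y:np.maximum(head(k,x,y,.138),fill(proj(k,np.vstack([circ(x,y,.1,.01),circ(x,y,.138,.01)]))))
      roi=np.zeros((400,640),bool);u,v=g.astype(int);roi[max(v-50,0):v+50,u-50:u+50]=1
      print(c,d['p'],d['pixels'].sum(),fit(f,d['pixels'].astype(float),roi,[.478,-.205]))
a=cv2.imread('pics/wrist5.png');cv2.imwrite('pics/w5c.png',cv2.resize(a[80:280,200:440],(720,600)))
E
```

```text
t 14.93 [ 0.478  -0.2032  0.2583] [[-0.938, 0.347, -0.0], [0.347, 0.938, 0.001], [0.001, 0.001, -1.0]] F [ 0.1 -0.2 -0.9] op 1.001 ff 0.0
wrist [(array([ 0.478 , -0.2001,  0.15  ]), 0.8), (array([ 0.465 , -0.3587,  0.1364]), 0.58)]
wrist 0.94 1697 (array([ 0.47723382, -0.20610059]), np.float64(110.5), np.float64(1697.0))
top [(array([ 0.4795, -0.2091,  0.1478]), 0.45)]
top 0.63 111 (array([ 0.46999609, -0.20102344]), np.float64(186.875), np.float64(111.0))
side [(array([ 0.4762, -0.2053,  0.1454]), 0.85), (array([ 0.4656, -0.3544,  0.1341]), 0.73)]
side 0.69 295 (array([ 0.4786969 , -0.20677341]), np.float64(28.5), np.float64(295.0))
side 0.68 343 (array([ 0.46679598, -0.33983325]), np.float64(181.1875), np.float64(343.0))
```

View pics/w5c.png

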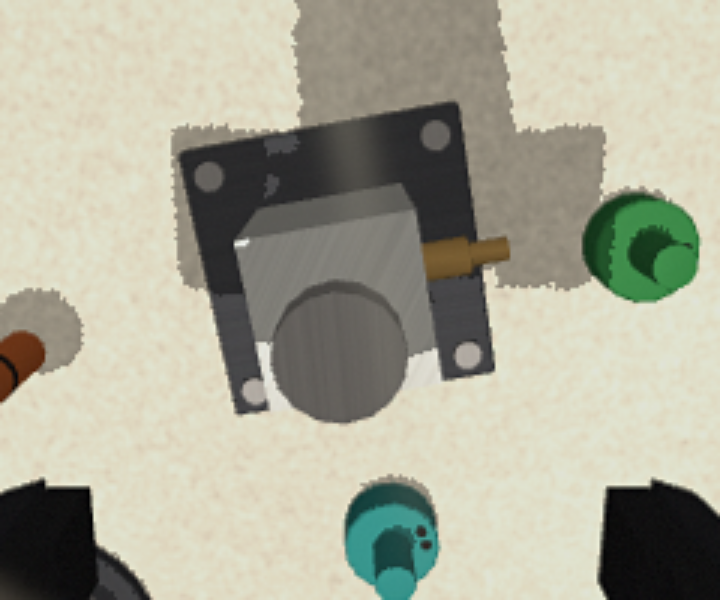

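Head of the bare steel plunger at crop (340,350), clear of the others, fits (0.4776, -0.2062).

Run:
```python
from h import *
st();to((.4776,-.2062,.147))
```

```text
t 15.38 [ 0.4777 -0.2049  0.2586] [[-0.937, 0.349, 0.0], [0.349, 0.937, 0.0], [-0.0, 0.0, -1.0]] F [ 1.2 -0.5 -0.5] op 1.0 ff 0.0
(0.4776, -0.2062, 0.147) -> [-0.0004 -0.0013  0.1116]
```

Call:
{"name": "jog_arm", "arguments": {"turn": [[0,0,0],[0,0,0],[0,0,0],[0,0,0],[0,0,0],[0,0,0],[0,0,0],[0,0,0],[0,0,0],[0,0,0],[0,0,0],[0,0,0],[0,0,0],[0,0,0],[0,0,0],[0,0,0]], "translation": [[0,-0.001,0.03],[0,-0.0013,0.07],[0,-0.0013,0.1],[0,-0.0013,0.112],[0,-0.0013,0.112],[0,-0.0013,0.112],[0,-0.0013,0.112],[0,-0.0013,0.112],[0,-0.0013,0.112],[0,-0.0013,0.112],[0,-0.0013,0.112],[0,-0.0013,0.112],[0,-0.0013,0.112],[0,-0.0013,0.112],[0,-0.0013,0.112],[0,-0.0013,0.112]], "grip": [0,0,0,0,0,0.2,0.3,0.4,0.45,0.5,0.55,0.6,0.7,1,1,1], "force": 25}}

```text
clock: 17.38
tool_pos: [0.4773, -0.2061, 0.1466]
eef_rot: [0.177, 0.984, 0.0, -0.0]
contact_force: [-0.2, -0.8, -0.1]
opening: 0.429
finger_force: 25.0
```

Call:
{"name": "jog_arm", "arguments": {"turn": [[0,0,0],[0,0,0],[0,0,0],[0,0,0],[0,0,0],[0,0,0]], "translation": [[0,0,-0.003],[0,0,-0.007],[0,0,-0.012],[0,0,-0.016],[0,0,-0.02],[0,0,-0.02]], "grip": [1,1,1,1,1,1]}}

```text
clock: 18.12
tool_pos: [0.4774, -0.2062, 0.1669]
eef_rot: [0.177, 0.984, -0.0, 0.0]
contact_force: [0.4, -0.4, -5.6]
opening: 0.428
finger_force: 25.0
```

Only the plunger's weight is felt. Lifting the remaining 25 mm.

Call:
{"name": "jog_arm", "arguments": {"turn": [[0,0,0],[0,0,0],[0,0,0],[0,0,0],[0,0,0],[0,0,0],[0,0,0],[0,0,0]], "translation": [[0,0,-0.004],[0,0,-0.009],[0,0,-0.014],[0,0,-0.019],[0,0,-0.023],[0,0,-0.025],[0,0,-0.025],[0,0,-0.025]], "grip": [1,1,1,1,1,1,1,1]}}

```text
clock: 19.12
tool_pos: [0.4771, -0.2061, 0.1915]
eef_rot: [0.177, 0.984, 0.0, -0.0]
contact_force: [-0.1, -0.2, -5.3]
opening: 0.426
finger_force: 25.0
```

Run:
```python
from fit import *
st()
for c in('wrist','side'):
  k=cams.camera_params(c);im=snap(c,c+'6.png')
  for n in('plunger_head','plunger_groove','pump_mouth','weight_medium_mid'):
    print(c,n,[(np.round(d['position'],4).tolist(),d['p']) for d in models.place_of(c,n)])
k=cams.camera_params('side');g=proj(k,np.array([[.4773,-.206,.1]]))[0].astype(int);print(g)
a=cv2.imread('pics/side6.png');w=cv2.imread('pics/wrist6.png')
cv2.imwrite('pics/p6.png',np.hstack([cv2.resize(a[g[1]-45:g[1]+45,g[0]-40:g[0]+40],(400,450),interpolation=2),cv2.resize(w[80:305,220:420],(400,450),interpolation=2)]))
```

```text
t 19.12 [ 0.4771 -0.2061  0.1915] [[-0.937, 0.349, -0.0], [0.349, 0.937, 0.0], [0.0, 0.0, -1.0]] F [-0.1 -0.2 -5.3] op 0.426 ff 24.994808435440063
wrist plunger_head [([0.4769, -0.2046, 0.1949], 0.76), ([0.4643, -0.3583, 0.1355], 0.57)]
wrist plunger_groove [([0.4758, -0.2095, 0.1004], 0.68), ([0.4653, -0.3565, 0.0418], 0.66)]
wrist pump_mouth []
wrist weight_medium_mid [([0.6063, -0.2272, 0.0323], 0.95), ([0.5277, 0.0755, 0.0564], 0.88), ([0.5107, -0.0796, 0.0343], 0.81), ([0.4761, -0.2063, 0.099], 0.2)]
side plunger_head [([0.4779, -0.2073, 0.1906], 0.81), ([0.4617, -0.3548, 0.1371], 0.39)]
side plunger_groove [([0.4844, -0.2019, 0.0968], 0.77), ([0.6071, -0.417, -0.0014], 0.63), ([0.4685, -0.351, 0.0385], 0.42)]
side pump_mouth [([0.4779, -0.2052, 0.0972], 0.85)]
side weight_medium_mid [([0.5134, -0.0782, 0.0312], 0.76), ([0.6099, -0.2269, 0.0309], 0.7)]
[382 171]
```

View pics/p6.png

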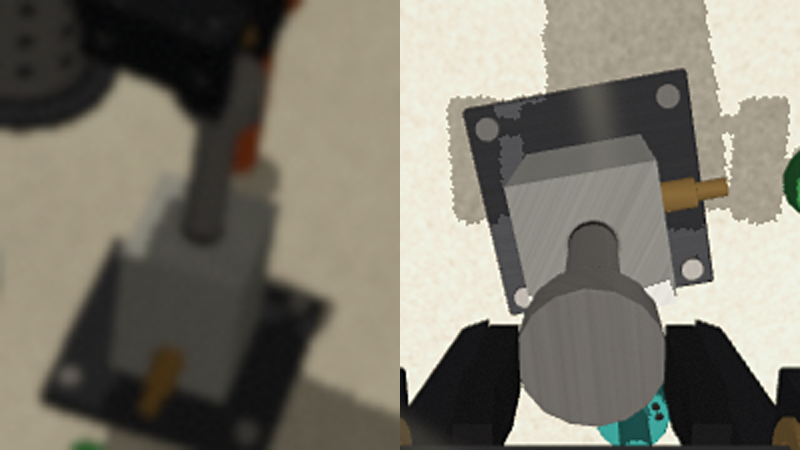

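The plunger is up 45 mm and vertical. In both views its dark groove shows right at the mouth (crop (204,235) left, (592,230) right). The pump hasn't moved. Handing in.

```bash
python3 -c "
from h import *
st();print(r.finish_job())"
```

```text
t 19.62 [ 0.4773 -0.2061  0.1916] [[-0.937, 0.349, 0.0], [0.349, 0.937, 0.0], [0.0, 0.0, -1.0]] F [ 0.1  0.4 -5.5] op 0.426 ff 24.9949049949646
the job is handed in; nothing more can be done
None
```

I handed the job in at about 19.6 s: the medium weight stands released in its two-dot pocket, and the plunger is held at rest, drawn up 45 mm with its groove level with the block top; the hand-in gave no verdict back.

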